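Fetch the adapter plate from behind the bench stock and seat it on the locating jig

ROBOT

A 6-joint arm with a two-finger parallel gripper is mounted at the origin on the work surface. World frame = base frame: x ahead of the robot, y to its left, z up, the work surface at z = 0. Lengths are in mm, angles in rad, forces in N, time in s.
With the tool pointing down it reaches from about 400 to 925 mm from the base axis. Payload 12.5 kg.
Tool frame: the origin (TCP) lies between the finger pads; the fingertips stand 19 mm ahead of it and the grasp point (between the pads) is the TCP (env.tips_ahead is the distance from the TCP to the fingertips, in mm); z points along the fingers, y is the line along which they close (so a half turn about z gives the same grasp; the last joint's range is limited). The gripper opens to 95 mm and grips with 3 to 60 N. Pads are 20 mm wide; open, the fingers measure 119 mm over their backs; the gripper's body (75 mm by 180 mm) begins 59 mm behind the grasp point.
Start: joints at [1.135, 0.491, 1.559, -0, 1.092, -0.106], TCP at [202.392, 591.339, 233.661] pointing down, gripper open.
Joint ranges: [-3.1, 3.1], [-0.84, 2.19], [0.05, 2.79], [-1.13, 4.28], [0.06, 2.93], [-2.69, 2.69]. Speed limits (rad/s): [2.22, 2.22, 2.79, 3.14, 3.14, 3.14].

INTERFACE

Orientations are given as [roll, pitch, yaw] about the fixed x, y, z axes, in that order (R = Rz(yaw) Ry(pitch) Rx(roll)).
In Python, from cell import env gives the robot as it stands.
- The arm moves only by the shell command python3 -m crank 'ROWS'. ROWS is JSON, a list of rows, each a list of 5 numbers: the shift along the tool's x, y, z in mm, then the turn about the tool's z in degrees, then the finger opening in mm, from 0 to 95.1. In form: [[dx, dy, dz, yaw, grip], ...]. A call has 1 to 10 rows; each row is the pose to reach, as a shift and turn from the pose commanded when the call began, along the tool's axes at that moment; what a row does not reach only later rows make up. A row lasts 1/12 s, in which the tool goes at most 41.7 mm and 7.16 degrees, less where a joint would pass 70% of its speed; a pose out of reach is approached as far as the arm can. A call with a gripper value outside its range is refused whole. The fingers move at their own pace and stop on an object; the grip force is fixed at half the most. Time passes only in rows, so rows that repeat a pose let the fingers close. It gives the time, the measured TCP pose, the force, the opening and the grip force at its end, in the units of the state.
- env.state(): the state, without advancing time (a new reading comes with each control period).
- env.read_camera(name): name is "scene" or "side" or "wrist"; returns a dict with "img" (400x640x3 uint8, blue, green, red), "K" (3x3 intrinsics, pixels), "pose" (4x4, takes a point from camera to world coordinates). Camera axes: x right, y down, z forward; pixel columns grow to the right and rows downward; lengths in mm; the calibration is good to about 2 mm. A picture is of the moment at which its call begins. There is no depth.
- env.job_done(): hands the job in; it is judged then, once.
The state is a dict: "t": time; "joints": joint angles; "qvel": joint speeds; "tau": joint torques, N m; "eef_pos": TCP position; "tcp_rot": TCP orientation; "ft_force": force on the tool from outside, world axes, zero at the start; "moment": the same for the moment, N m; "opening": opening from 0.0 (shut) to 1.0 (fully open); "grip_force": force on a finger pad.
Only numpy, scipy, OpenCV 4.12 (cv2) and the standard library are available. Lean on these libraries where they do the work, as an engineer would, in place of code of your own. Each camera call takes 0.05 s, during which the arm holds its last target. There are 200 camera calls.

TASK

The flat aluminium adapter plate on the plywood storage board is hemmed in by a glue bottle, a tin and a pylon tube. Stand all three upright in the grey side tray first, leaving the plate where it lies until then; next fetch the plate and lower it onto the two pins of the grey jig until it lies flat and fully home, and only then put the three back, each upright and centred on the rubber pad it came from. Do not tip any of the three over.

Things in the scene. Friction and masses are not known exactly. Their poses are not given: they have to be found in the camera images.
- bottle_mid (a point): white square glue bottle with a red nozzle, standing: body 46 x 46 mm and 58 mm tall (flat sides along its own x and y), then a narrow neck and nozzle up to 82 mm. Point: on its axis, 44 mm above its underside; z up. Weighs about 0.2 kg. Starts on the square pad, sides nearly parallel to the pad's.
- tin_mid (a point): plain steel tin, round, 54 mm in diameter and 80 mm tall, standing. Point: on its axis, 44 mm above its underside; z up. About 0.3 kg. Starts on the round pad.
- pylon_mid (a point): short prosthesis pylon standing on end: bare aluminium tube 30 mm in diameter on a dark round foot (46 mm wide, then 39 mm, together 28 mm high), 84 mm tall in all. Point: on its axis, 50 mm above its underside, on the bare tube; z up. About 0.25 kg. Starts on the long pad.
- adapter_boss (a point): aluminium plate lying on the board behind the three: 50 (its x) x 72 (y) x 8 mm, square steel boss 18 x 18 mm rising 22 mm above its middle, to grip it by, fingers closing along x so that they clear the pins. Two 11 mm through holes at y = +24 and -24 mm; either way round fits the jig. Point: mid-boss, 19 mm above the plate's underside; z up. 0.13 kg. Starts 8 to 25 mm from its neighbours.
- square_pad: square black rubber pad, 64 x 64 x 3 mm, fixed on the plywood storage board (165 x 255 mm, 12 mm thick); home of the glue bottle. Origin: centre of its underside, 12 mm above the bench; axes along its sides, x to the back of the board. The three pads are parallel, 75 mm or more apart; which has which of the three places changes.
- round_pad: round black rubber pad, 74 mm in diameter, 3 mm thick, fixed on the board; home of the tin. Origin: centre of its underside, 12 mm above the bench; axes as the board's.
- long_pad: oblong black rubber pad, 78 mm (x) by 56 mm (y), 3 mm thick, fixed on the board; home of the pylon. Origin: centre of its underside, 12 mm above the bench; axes along its sides.
- tray: grey open plastic side tray, fixed on the bench, empty: 280 mm (its x) by 130 mm (its y) outside, 26 mm high, walls 4 mm, floor 4 to 5 mm thick. Origin: centre of its underside, on the bench; z up. All three standing things go in it in a row along x, e.g. at -85, 0 and +85 mm.
- jig: grey block 100 (its x) x 120 (y) x 25 mm high, fixed, with two steel pins on top at y = +24 mm (round) and -24 mm (diamond), each 8 mm across, 13 mm tall, the upper 8 mm tapering to 3 mm. Origin: centre of its underside, on the bench; z up. Home, the plate's underside lies on the block's top, a pin in each hole.
There are look-alikes about, which are no part of the job. What is shaped like the part that bears pylon_mid but blue or purple is not meant.

How it is judged (in metres and radians):
On the way, in this order (a step that is already met when the one before it is completed fails the run):
1. all three things stand upright in the side tray, let go, and the adapter plate still lies where it was (x of bottle_mid in the frame of tray between -0.13 and 0.13 m and y of bottle_mid in the frame of tray between -0.06 and 0.06 m and z of bottle_mid in the frame of tray between 0.036 and 0.058 m and angle between each of bottle_mid, tin_mid, pylon_mid's own z axis and vertical below 0.15 rad and x of tin_mid in the frame of tray between -0.13 and 0.13 m and y of tin_mid in the frame of tray between -0.06 and 0.06 m and z of tin_mid in the frame of tray between 0.036 and 0.058 m and x of pylon_mid in the frame of tray between -0.13 and 0.13 m and y of pylon_mid in the frame of tray between -0.06 and 0.06 m and z of pylon_mid in the frame of tray between 0.042 and 0.064 m and contact force between the fingers and anything else below 0.5 N and distance of adapter_boss from where it was at the start of the episode below 0.03 m), for 0.2 s.
2. the plate lies flat and home on both pins, let go, while the three still stand in the tray (horizontal distance between adapter_boss and jig below 0.004 m and angle between the y axis of adapter_boss and the y axis of jig, either way round below 0.12 rad and angle between adapter_boss's own z axis and vertical below 0.05 rad and z of adapter_boss in the frame of jig between 0.041 and 0.0465 m and x of bottle_mid in the frame of tray between -0.13 and 0.13 m and y of bottle_mid in the frame of tray between -0.06 and 0.06 m and z of bottle_mid in the frame of tray between 0.036 and 0.058 m and angle between each of bottle_mid, tin_mid, pylon_mid's own z axis and vertical below 0.15 rad and x of tin_mid in the frame of tray between -0.13 and 0.13 m and y of tin_mid in the frame of tray between -0.06 and 0.06 m and z of tin_mid in the frame of tray between 0.036 and 0.058 m and x of pylon_mid in the frame of tray between -0.13 and 0.13 m and y of pylon_mid in the frame of tray between -0.06 and 0.06 m and z of pylon_mid in the frame of tray between 0.042 and 0.064 m and contact force between the fingers and anything else below 0.5 N), for 0.2 s.
At the end, for the whole second after the job is handed in: The adapter plate lies flat on the jig with a pin in each hole (within 4 mm, 7 degrees, underside within 3 mm of the block's top), and bottle, tin and pylon each stand upright (within 6 degrees) on the pad they came from, within 15 mm of its centre (horizontal distance between adapter_boss and jig below 0.004 m and angle between the y axis of adapter_boss and the y axis of jig, either way round below 0.12 rad and angle between adapter_boss's own z axis and vertical below 0.05 rad and z of adapter_boss in the frame of jig between 0.041 and 0.0465 m and horizontal distance between bottle_mid and square_pad below 0.015 m and angle between each of bottle_mid, tin_mid, pylon_mid's own z axis and vertical below 0.1 rad and z of bottle_mid in the frame of square_pad between 0.043 and 0.055 m and horizontal distance between tin_mid and round_pad below 0.015 m and z of tin_mid in the frame of round_pad between 0.043 and 0.055 m and horizontal distance between pylon_mid and long_pad below 0.015 m and z of pylon_mid in the frame of long_pad between 0.049 and 0.061 m); the robot touches nothing.
It fails at once if the bottle, the tin or the pylon is tipped over (angle between any of bottle_mid, tin_mid, pylon_mid's own z axis and vertical above 0.7 rad).
It also fails if it takes over 141 s, if anything falls off the work surface, if the arm or the gripper's body presses on something with over 40 N, if the wrist force passes 120 N, or if a joint passes its speed limit or range.

## Working session

There is one attempt and no reset: what is moved stays moved. The work goes in short steps, Python scripts to look and compute and a shell command to move; the robot and the scene stay as the last step left them, time stands still between calls to the robot, and variables do not carry over. Pictures are saved under pics/ and viewed, at most 14 in all, crops included, and the job is handed in when it is done.

```bash
ls; mkdir -p pics; python3 - <<'E'
from cell import env
import cv2,numpy as np
for n in ["scene","side","wrist"]:
    c=env.read_camera(n); cv2.imwrite(f"pics/{n}0.png",c["img"]); print(n,c["K"].round(1).tolist(),c["pose"].round(3).tolist())
print(env.state())
E
```

```text
pics
scene [[413.7, 0.0, 323.3], [0.0, 413.7, 200.7], [0.0, 0.0, 1.0]] [[-0.676, 0.403, -0.617, 1049.535], [0.736, 0.376, -0.563, 488.25], [0.005, -0.835, -0.551, 539.022], [0.0, 0.0, 0.0, 1.0]]
side [[482.0, 0.0, 324.8], [0.0, 482.0, 203.3], [0.0, 0.0, 1.0]] [[0.981, -0.144, 0.128, 384.08], [-0.192, -0.666, 0.721, -717.995], [-0.019, -0.732, -0.681, 770.957], [0.0, 0.0, 0.0, 1.0]]
wrist [[289.7, 0.0, 318.4], [0.0, 289.7, 198.5], [0.0, 0.0, 1.0]] [[0.324, 0.91, 0.259, 128.414], [0.946, -0.311, -0.09, 615.945], [-0.001, 0.274, -0.962, 383.9], [0.0, 0.0, 0.0, 1.0]]
{'t': 0.15, 'joints': array([ 1.13537891e+00,  4.91363910e-01,  1.55930952e+00,  1.48016281e-05,
        1.09168240e+00, -1.05596844e-01]), 'qvel': array([-0.00146548, -0.00217385, -0.0016535 ,  0.00021694, -0.00013169,
       -0.00245603]), 'tau': array([ 2.28889083e-03, -6.12898350e+01, -2.58279240e+01,  6.92935777e-02,
        4.72835242e-02, -1.00760005e-04]), 'eef_pos': array([202.32711134, 591.17749423, 233.23148915]), 'tcp_rot': array([-3.14083511e+00, -9.34960725e-05,  2.81176521e+00]), 'ft_force': array([ 0.57813259,  0.14744861, -0.60443997]), 'moment': array([ 0.026555  ,  0.00300164, -0.02141895]), 'grip_force': 0.0, 'opening': 1.0009287075441624}
```

View pics/scene0.png

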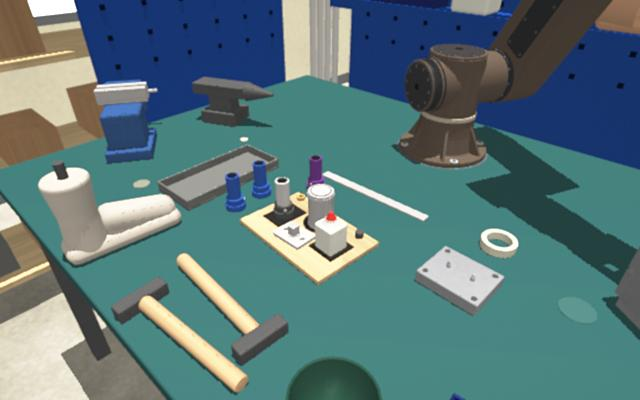

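View pics/side0.png

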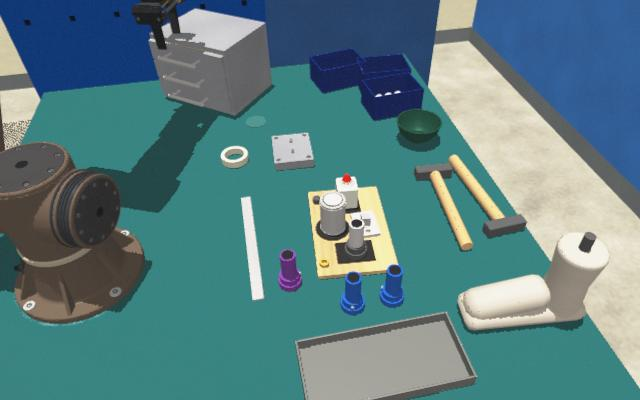

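View pics/wrist0.png

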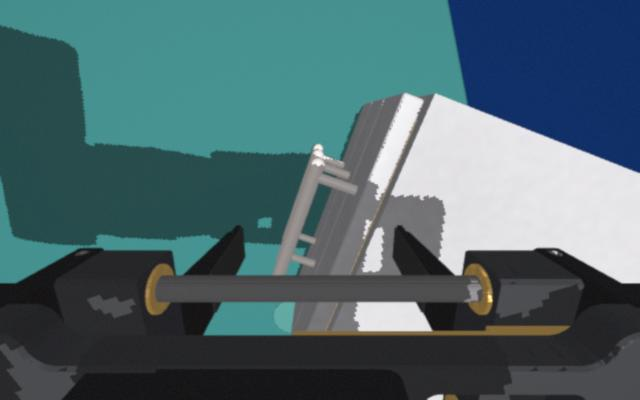

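The side view shows the bare pylon at (356,238), the tin at (333,213), the bottle at (347,190) and the plate at (366,223). The jig is at (292,151) and the tray at (385,358). The pylon candidates are the bare aluminium tube at (356,238), blue tubes at (352,290) and (392,285), and a purple tube at (289,270). Only the bare one on a dark foot, standing on the oblong pad, fits. I'll confirm that in a crop.

```bash
cat > h.py <<'E'
from cell import env
import cv2,numpy as np
def ray(c,uv,z):
    "pixel -> world point on plane z"
    d=c["pose"][:3,:3]@np.linalg.inv(c["K"])@np.array([uv[0],uv[1],1.]); o=c["pose"][:3,3]
    return o+d*(z-o[2])/d[2]
def proj(c,p):
    q=c["K"]@(c["pose"][:3,:3].T@(np.asarray(p,float)-c["pose"][:3,3])); return q[:2]/q[2]
def go(x,y,z,yaw_deg=None):
    "print row for a tool-down target"
    s=env.state(); p=s["eef_pos"]; a=s["tcp_rot"][2]; d=np.array([x,y,z])-p
    dx=d[0]*np.cos(a)+d[1]*np.sin(a); dy=d[0]*np.sin(a)-d[1]*np.cos(a)
    dyaw=0 if yaw_deg is None else -((yaw_deg-np.degrees(a)+90)%180-90)
    print("row",np.round([dx,dy,-d[2],dyaw],1),"at",p.round(1),"yaw",np.degrees(a).round(1),"j6",s["joints"][5].round(2),"t",s["t"].__round__(2))
E
python3 - <<'E'
from h import *
i=cv2.imread("pics/side0.png")
cv2.imwrite("pics/crop1.png",cv2.resize(i[160:300,270:430],None,fx=5,fy=4.2857,interpolation=cv2.INTER_CUBIC))
a=cv2.resize(i[310:400,290:480],None,fx=4,fy=4,interpolation=cv2.INTER_CUBIC); b=cv2.resize(i[120:180,260:330],None,fx=4,fy=4,interpolation=cv2.INTER_CUBIC)
o=np.zeros((600,760,3),np.uint8); o[:360]=a; o[360:600,:280]=b; cv2.imwrite("pics/crop2.png",o)
E
```

```text
(no output)
```

View pics/crop1.png

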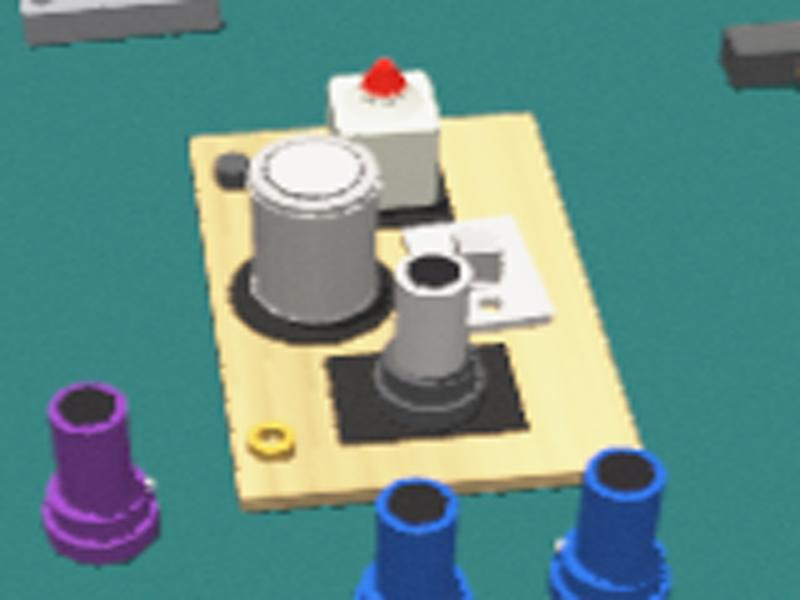

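View pics/crop2.png

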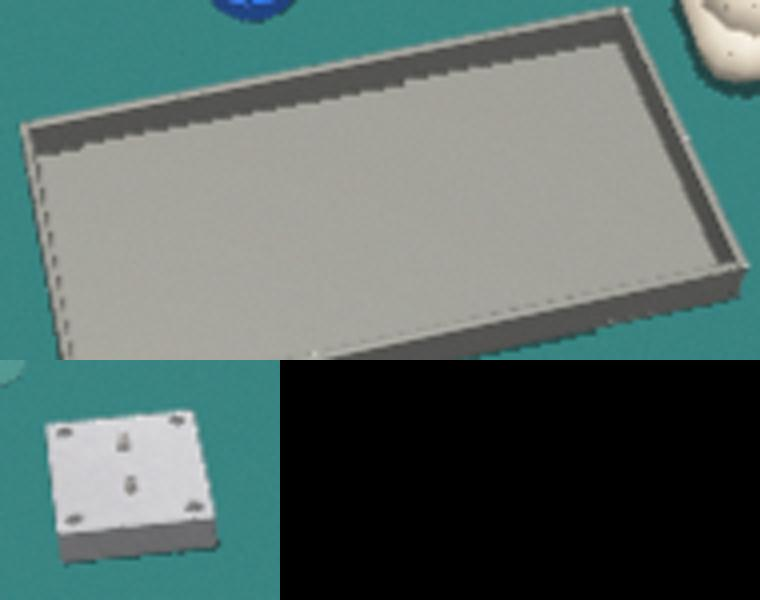

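Crop confirmed: the bare aluminium tube with a dark foot stands on the oblong pad, at crop (435,330). The tin is on the round pad and the bottle on the square pad. The blue and purple tubes stand off the board. Now computing the positions.

```bash
python3 - <<'E'
from h import *
c=env.read_camera("side")
A=lambda X,Y:(270+(X+.5)/5-.5,160+(Y+.5)/4.2857-.5)
B=lambda X,Y:(290+(X+.5)/4-.5,310+(Y+.5)/4-.5)
C=lambda X,Y:(260+(X+.5)/4-.5,120+(Y-360+.5)/4-.5)
def show(n,f,pts,z):
    P=np.array([ray(c,f(*p),z) for p in pts]); print(n,P[:,:2].round(1).tolist(),"mean",P[:,:2].mean(0).round(1))
    if len(P)>2:
        d=np.diff(P,axis=0); print("  len",np.linalg.norm(d,axis=1).round(1),"ang",np.degrees(np.arctan2(d[:,1],d[:,0])).round(1))
show("board",A,[(190,137),(533,112),(640,470),(240,500)],12)
show("longpad",A,[(326,357),(505,343),(527,430),(340,443)],15)
show("roundpad l/r",A,[(229,290),(400,290)],15)
show("pylon top",A,[(436,270)],99)
show("tin top",A,[(316,165)],95)
show("nozzle",A,[(384,60)],97)
show("bottletop",A,[(328,77),(428,70),(440,122),(338,135)],73)
show("tray",B,[(24,126),(625,10),(747,266)],26)
show("jig",C,[(46,425),(192,411),(213,520),(58,533)],25)
show("pins top",C,[(123,434),(130,478)],38)
show("plate corners TL TR BR",A,[(403,226),(512,216),(552,318)],23)
s=env.read_camera("scene")
for n,p in dict(pyl=(282,181),tin=(321,190),noz=(331,214)).items(): print(n,ray(s,p,dict(pyl=99,tin=95,noz=97)[n]).round(1))
E
```

```text
board [[494.8, 134.1], [659.3, 119.9], [632.4, -136.5], [472.0, -120.7]] mean [564.6  -0.8]
  len [165.1 257.8 161.3] ang [ -5.  -96.  174.4]
longpad [[523.4, -43.0], [599.7, -49.7], [593.8, -105.9], [517.6, -97.9]] mean [558.6 -74.1]
  len [76.6 56.5 76.7] ang [ -5. -96. 174.]
roundpad l/r [[491.5, 11.0], [564.5, -4.7]] mean [528.    3.1]
pylon top [[561.1, -74.5]] mean [561.1 -74.5]
tin top [[530.6, 9.5]] mean [530.6   9.5]
nozzle [[575.7, 79.2]] mean [575.7  79.2]
bottletop [[554.7, 99.3], [600.0, 95.3], [595.3, 53.7], [549.4, 53.4]] mean [574.9  75.4]
  len [45.5 41.9 45.9] ang [  -5.1  -96.5 -179.6]
tray [[407.1, -263.8], [683.5, -260.8], [686.1, -387.1]] mean [ 592.2 -303.9]
  len [276.4 126.3] ang [  0.6 -88.8]
jig [[434.7, 362.9], [533.2, 357.5], [526.2, 236.5], [428.9, 244.4]] mean [480.7 300.3]
  len [ 98.6 121.3  97.5] ang [ -3.1 -93.3 175.3]
pins top [[482.1, 322.8], [479.6, 274.1]] mean [480.9 298.4]
plate corners TL TR BR [[574.5, 32.6], [623.9, 29.6], [621.3, -44.7]] mean [606.6   5.9]
  len [49.5 74.4] ang [ -3.5 -92. ]
pyl [560.8 -74.4  99. ]
tin [526.6   4.5  95. ]
noz [577.9  77.3  97. ]
```

```bash
python3 -c "
from h import *
go(480,100,230,174.7)"
```

```text
row [-421.8 -374.8    3.4  -13.6] at [202.4 591.3 233.4] yaw 161.1 j6 -0.11 t 0.25
```

```bash
python3 -m crank '[[-422,-375,3,-13.6,95],[-422,-375,3,-13.6,95],[-422,-375,3,-13.6,95],[-422,-375,3,-13.6,95],[-422,-375,3,-13.6,95],[-422,-375,3,-13.6,95],[-422,-375,3,-13.6,95],[-422,-375,3,-13.6,70],[-422,-375,3,-13.6,70],[-422,-375,3,-13.6,70]]'; python3 -c "
from h import *
go(561,-74.5,190,174.7)"
```

```text
t: 1.08
eef_pos: [408.0, 226.8, 231.6]
tcp_rot: [3.141, 0.0, 3.049]
ft_force: [0.5, -0.1, 0.1]
opening: 0.847
grip_force: 0.0
row [-180.1 -285.9   41.6    0. ] at [408.  226.8 231.6] yaw 174.7 j6 -1.11 t 1.08
```

```bash
python3 -m crank '[[-180,-286,42,0,70],[-180,-286,42,0,70],[-180,-286,42,0,70],[-180,-286,42,0,70],[-180,-286,42,0,70],[-180,-286,42,0,70],[-180,-286,42,0,70],[-180,-286,42,0,70],[-180,-286,42,0,70],[-180,-286,42,0,60]]';python3 -m crank '[[0,0,0,0,60],[0,0,0,0,60],[0,0,0,0,60],[0,0,0,0,60]]'; python3 - <<'E'
from h import *
go(561,-74.5,66,174.7)
c=env.read_camera("wrist"); cv2.imwrite("pics/w1.png",c["img"]); 
for n,p in dict(pyl=(561,-74.5,99),tin=(529,6,95),noz=(577,77.5,97),boss=(598,-6,42)).items(): print(n,proj(c,p).round(0))
E
```

```text
t: 1.92
eef_pos: [560.8, -75.1, 188.5]
tcp_rot: [3.141, -0.001, 3.046]
ft_force: [-0.6, 0.6, 0.1]
opening: 0.708
grip_force: 0.0
t: 2.25
eef_pos: [560.0, -71.6, 189.9]
tcp_rot: [3.142, 0.0, 3.051]
ft_force: [-0.4, -0.2, -0.3]
opening: 0.631
grip_force: 0.0
row [-1.200e+00 -2.800e+00  1.239e+02  1.000e-01] at [560.  -71.6 189.9] yaw 174.8 j6 -1.72 t 2.25
pyl [316. 210.]
tin [406. 165.]
noz [488. 212.]
boss [382. 220.]
```

View pics/w1.png

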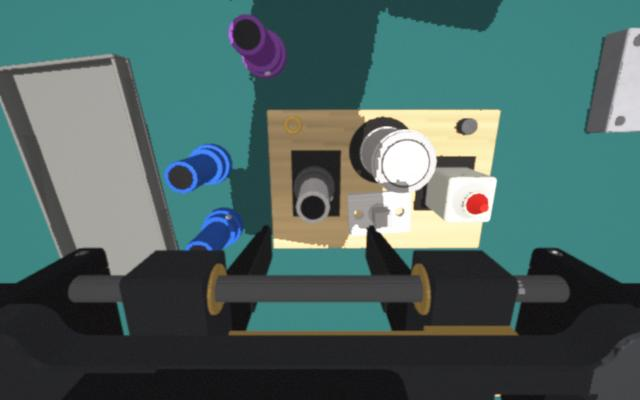

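Wrist view: pylon top at (313,207), tin top at (406,161), nozzle at (477,204), boss top at (380,214). These sit close to the predictions, except the nozzle, so I'll cast those rays too.

```bash
python3 - <<'E'
from h import *
c=env.read_camera("wrist"); i=c["img"]
for n,p,z in [("pyl",(313,207),99),("tin",(406,161),95),("noz",(477,204),97),("boss",(380,214),42),("boardTL",(268,110),12),("boardTR",(499,110),12),("boardBR",(481,248),12),("hole1",(358,213),20),("hole2",(399,211),20),("padTL",(292,151),15),("padTR",(341,150),15)]: print(n,ray(c,p,z).round(1))
h=cv2.cvtColor(i,cv2.COLOR_BGR2HSV)
m=cv2.inRange(h,(0,0,0),(180,255,60)); m[240:]=0
_,l,st,ce=cv2.connectedComponentsWithStats(m)
for s in st[1:]:
    if s[4]>150: print(s)
go(560.5,-74.5,66,174.7)
E
```

```text
pyl [558.1 -76.8  99. ]
tin [525.7   5.7  95. ]
noz [569.  67.  97.]
boss [590.5  -7.6  42. ]
boardTL [ 471.1 -119.    12. ]
boardTR [493.9 130.6  12. ]
boardBR [657.4 121.4  12. ]
hole1 [595. -29.  20.]
hole2 [596.8  18.8  20. ]
padTL [517.  -97.9  15. ]
padTR [520.9 -43.3  15. ]
[234  20  26  30 617]
[350 119  39  63 649]
[ 292  151   48   65 1405]
[170 167  22  21 352]
[416 186  11  23 164]
[301 196  24  23 410]
[252 225  20  15 200]
row [-6.000e-01 -2.500e+00  1.238e+02  1.000e-01] at [560.2 -71.9 189.8] yaw 174.8 j6 -1.72 t 2.35
```

```bash
python3 -m crank '[[0,-3.5,40,0,60],[0,-3.5,80,0,60],[0,-3.5,110,0,60],[0,-3.5,124,0,60],[0,-3.5,124,0,60],[0,-3.5,124,0,60],[0,-3.5,124,0,20],[0,-3.5,124,0,20],[0,-3.5,124,0,20],[0,-3.5,124,0,20]]';python3 -m crank '[[0,0,0,0,20],[0,0,0,0,20],[0,0,0,0,20],[0,0,0,0,20]]'
```

```text
t: 3.18
eef_pos: [560.3, -76.3, 66.4]
tcp_rot: [-3.141, 0.002, 3.049]
ft_force: [-0.1, 0.3, 0.7]
opening: 0.412
grip_force: 0.0
t: 3.52
eef_pos: [560.2, -76.4, 65.9]
tcp_rot: [-3.142, 0.001, 3.049]
ft_force: [-0.6, -0.8, 5.6]
opening: 0.311
grip_force: 30.0
```

```bash
python3 -m crank '[[0,0,-20,0,20],[0,0,-60,0,20],[0,0,-100,0,20],[0,0,-130,0,20],[0,0,-130,0,20],[0,0,-130,0,20]]'; python3 - <<'E'
from h import *
go(632,-325,57,174.7)
c=env.read_camera("wrist"); i=c["img"]; cv2.imwrite("pics/w2.png",i[:260])
E
```

```text
t: 4.02
eef_pos: [560.1, -76.3, 196.5]
tcp_rot: [-3.141, 0.003, 3.049]
ft_force: [-0.6, -0.2, -3.5]
opening: 0.311
grip_force: 30.0
row [ -94.5 -241.   139.5    0. ] at [560.1 -76.3 196.5] yaw 174.7 j6 -1.73 t 4.02
```

View pics/w2.png

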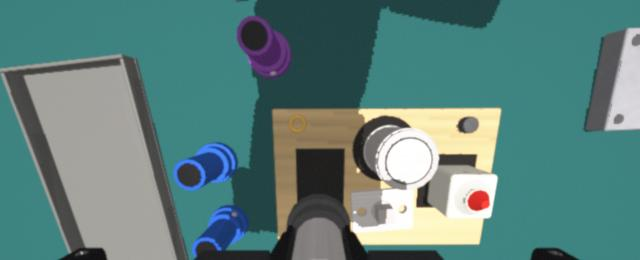

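The wrist view shows the pylon held upright at (318,240) and the plate undisturbed at (383,210). On to the tray.

```bash
python3 -m crank '[[-94,-241,0,0,20],[-94,-241,0,0,20],[-94,-241,0,0,20],[-94,-241,0,0,20],[-94,-241,0,0,20],[-94,-241,0,0,20],[-94,-241,0,0,20],[-94,-241,0,0,20],[-94,-241,0,0,20],[-94,-241,0,0,20]]';python3 -m crank '[[0,0,40,0,20],[0,0,80,0,20],[0,0,110,0,20],[0,0,125,0,20],[0,0,130,0,20],[0,0,130,0,20],[0,0,130,0,20]]'; python3 - <<'E'
from h import *
go(632,-325,56,174.7)
E
```

```text
t: 4.9
eef_pos: [630.8, -323.4, 194.0]
tcp_rot: [3.14, -0.002, 3.05]
ft_force: [-0.3, -0.7, -2.4]
opening: 0.318
grip_force: 30.0
t: 5.48
eef_pos: [631.9, -324.3, 66.6]
tcp_rot: [-3.141, 0.001, 3.05]
ft_force: [0.4, 0.2, -2.3]
opening: 0.313
grip_force: 30.0
row [-0.2 -0.7 10.6  0.1] at [ 631.9 -324.3   66.6] yaw 174.8 j6 -2.05 t 5.48
```

```bash
python3 -m crank '[[0,0,5,0,20],[0,0,9,0,20],[0,0,10.5,0,20],[0,0,10.5,0,20],[0,0,11,0,20],[0,0,11,0,20],[0,0,11,0,20]]'; python3 -m crank '[[0,0,0,0,60],[0,0,0,0,60],[0,0,0,0,60],[0,0,0,0,60],[0,0,0,0,60],[0,0,-40,0,60],[0,0,-80,0,60],[0,0,-120,0,75],[0,0,-135,0,75],[0,0,-135,0,75]]'; python3 - <<'E'
from h import *
go(528,6,190,174.7)
c=env.read_camera("wrist"); i=c["img"]; cv2.imwrite("pics/w3.png",i)
E
```

```text
t: 6.07
eef_pos: [631.4, -325.0, 55.0]
tcp_rot: [-3.141, 0.0, 3.049]
ft_force: [-1.8, 1.0, 3.9]
opening: 0.312
grip_force: 30.0
t: 6.9
eef_pos: [632.6, -325.7, 194.5]
tcp_rot: [-3.138, 0.007, 3.049]
ft_force: [0.6, 0.7, -0.2]
opening: 0.766
grip_force: 0.0
row [134.7 320.6   4.5   0. ] at [ 632.6 -325.7  194.5] yaw 174.7 j6 -2.05 t 6.9
```

View pics/w3.png

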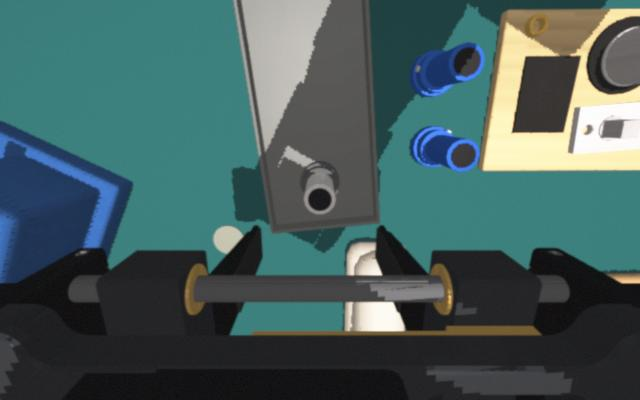

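The pylon stands upright in the tray at (320,195). Next the tin.

```bash
python3 -m crank '[[135,321,5,0,80],[135,321,5,0,80],[135,321,5,0,80],[135,321,5,0,80],[135,321,5,0,80],[135,321,5,0,80],[135,321,5,0,80],[135,321,5,0,80],[135,321,5,0,80],[135,321,5,0,80]]';python3 -m crank '[[0,0,0,0,80],[0,0,0,0,80],[0,0,0,0,80],[0,0,0,0,80]]'; python3 - <<'E'
from h import *
go(527.5,6.5,60,174.7)
c=env.read_camera("wrist"); i=c["img"]; cv2.imwrite("pics/w4.png",i)
E
```

```text
t: 7.78
eef_pos: [524.6, 10.2, 183.1]
tcp_rot: [3.141, -0.003, 3.053]
ft_force: [0.5, -0.5, 0.0]
opening: 0.84
grip_force: 0.0
t: 8.12
eef_pos: [526.7, 6.1, 184.0]
tcp_rot: [3.142, -0.001, 3.048]
ft_force: [0.1, -0.6, -0.1]
opening: 0.837
grip_force: 0.0
row [-7.00e-01  5.00e-01  1.24e+02 -1.00e-01] at [526.7   6.1 184. ] yaw 174.6 j6 -1.59 t 8.12
```

View pics/w4.png

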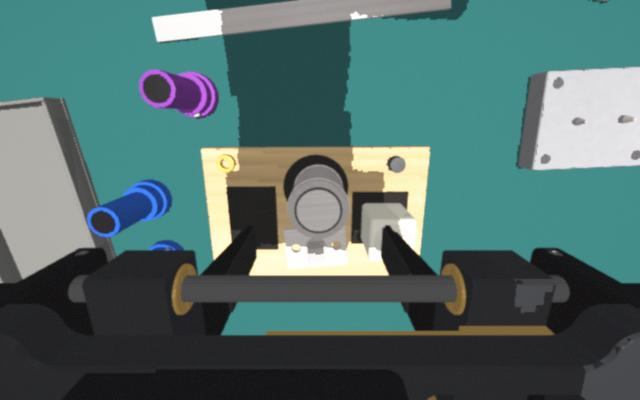

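The tin top is at (320,208), the bottle at (388,230) and the plate at (317,247). The jig pins are at (579,121) and (626,119).

```bash
python3 - <<'E'
from h import *
c=env.read_camera("wrist")
print(ray(c,(320,208.5),95).round(1), ray(c,(579,121),38).round(1),ray(c,(626,119),38).round(1),[ray(c,p,15).round(1)[:2] for p in [(353,192),(407,192)]],[ray(c,p,73).round(1)[:2] for p in [(362,205),(407,205)]])
E
python3 -m crank '[[0,0,0,0,74],[0,0,40,0,74],[0,0,80,0,74],[0,0,110,0,74],[0,0,124,0,74],[0,0,124,0,74],[0,0,124,0,74]]'; python3 -m crank '[[0,0,0,0,45],[0,0,0,0,45],[0,0,0,0,45],[0,0,0,0,45],[0,0,0,0,45],[0,0,0,0,45]]'
```

```text
[526.    7.2  95. ] [477.7 269.6  38. ] [480.2 315.5  38. ] [array([535.5,  44.5]), array([541.3, 105.9])] [array([533.3,  46.5]), array([537.3,  88.9])]
t: 8.8
eef_pos: [526.5, 7.0, 60.2]
tcp_rot: [3.141, -0.001, 3.049]
ft_force: [-0.4, -0.3, 0.1]
opening: 0.775
grip_force: 0.0
t: 9.3
eef_pos: [527.0, 7.0, 61.5]
tcp_rot: [-3.142, 0.002, 3.049]
ft_force: [-1.7, -1.7, 7.0]
opening: 0.559
grip_force: 30.0
```

```bash
python3 -m crank '[[0,0,-20,0,45],[0,0,-60,0,45],[0,0,-100,0,45],[0,0,-130,0,45],[0,0,-130,0,45],[0,0,-130,0,45]]'; python3 - <<'E'
from h import *
go(547,-325,195,174.7)
c=env.read_camera("wrist"); i=c["img"]; cv2.imwrite("pics/w5.png",i)
h=cv2.cvtColor(i,cv2.COLOR_BGR2HSV); m=cv2.inRange(h,(0,150,120),(6,255,255))|cv2.inRange(h,(174,150,120),(180,255,255)); m[:,:340]=0
ys,xs=np.nonzero(m); print(len(xs),xs.mean(),ys.mean(),xs.min(),xs.max(),ys.min(),ys.max())
print(ray(c,(xs.mean(),ys.mean()),93).round(1))
E
```

```text
t: 9.8
eef_pos: [526.8, 7.2, 192.0]
tcp_rot: [3.142, 0.004, 3.049]
ft_force: [0.0, -0.6, -2.8]
opening: 0.565
grip_force: 30.0
row [ -50.8 -329.    -3.     0. ] at [526.8   7.2 192. ] yaw 174.7 j6 -1.59 t 9.8
262 392.1106870229008 241.27862595419847 382 401 233 251
[567.9  72.2  93. ]
```

View pics/w5.png

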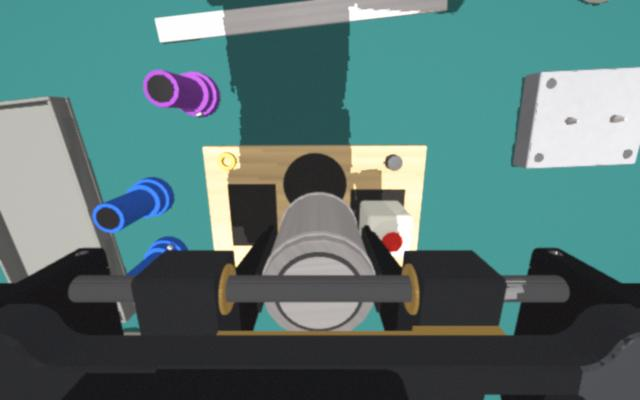

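The tin is held upright. The round pad is clear at (315,182) and the bottle nozzle is at (392,241).

```bash
python3 -m crank '[[-51,-329,-3,0,45],[-51,-329,-3,0,45],[-51,-329,-3,0,45],[-51,-329,-3,0,45],[-51,-329,-3,0,45],[-51,-329,-3,0,45],[-51,-329,-3,0,45],[-51,-329,-3,0,45],[-51,-329,-3,0,45],[-51,-329,-3,0,45]]';python3 -m crank '[[0,0,0,0,45],[0,0,40,0,45],[0,0,80,0,45],[0,0,110,0,45],[0,0,130,0,45],[0,0,134,0,45],[0,0,134,0,45],[0,0,134,0,45]]'; python3 - <<'E'
from h import *
go(547,-325,51,174.7)
E
```

```text
t: 10.68
eef_pos: [545.9, -326.7, 190.6]
tcp_rot: [3.139, -0.003, 3.046]
ft_force: [0.7, 0.7, -2.9]
opening: 0.564
grip_force: 30.0
t: 11.35
eef_pos: [547.5, -324.5, 60.3]
tcp_rot: [-3.141, 0.001, 3.05]
ft_force: [0.1, 0.9, -2.8]
opening: 0.564
grip_force: 30.0
row [ 0.4 -0.5  9.3  0.1] at [ 547.5 -324.5   60.3] yaw 174.8 j6 -2.12 t 11.35
```

```bash
python3 -m crank '[[0,0,5,0,45],[0,0,8,0,45],[0,0,9.5,0,45],[0,0,9.5,0,45],[0,0,9.5,0,45],[0,0,9.5,0,45]]'; python3 -m crank '[[0,0,0,0,74],[0,0,0,0,74],[0,0,0,0,74],[0,0,0,0,74],[0,0,0,0,74],[0,0,-40,0,74],[0,0,-80,0,74],[0,0,-120,0,74],[0,0,-138,0,74],[0,0,-138,0,74]]'; python3 - <<'E'
from h import *
go(573,75,190,174.7)
c=env.read_camera("wrist"); i=c["img"]; cv2.imwrite("pics/w6.png",i)
print(proj(c,(547,-325,85)),proj(c,(632,-325,89)))
E
```

```text
t: 11.85
eef_pos: [547.1, -325.2, 50.5]
tcp_rot: [-3.141, 0.001, 3.049]
ft_force: [-1.4, 1.6, 4.8]
opening: 0.567
grip_force: 30.0
t: 12.68
eef_pos: [548.2, -326.0, 192.8]
tcp_rot: [-3.138, 0.007, 3.049]
ft_force: [0.1, 0.1, -0.4]
opening: 0.779
grip_force: 0.0
row [ 12.3 401.6   2.8   0. ] at [ 548.2 -326.   192.8] yaw 174.7 j6 -2.12 t 12.68
[320.33786687 201.08578295] [328.03566118 283.37779033]
```

View pics/w6.png

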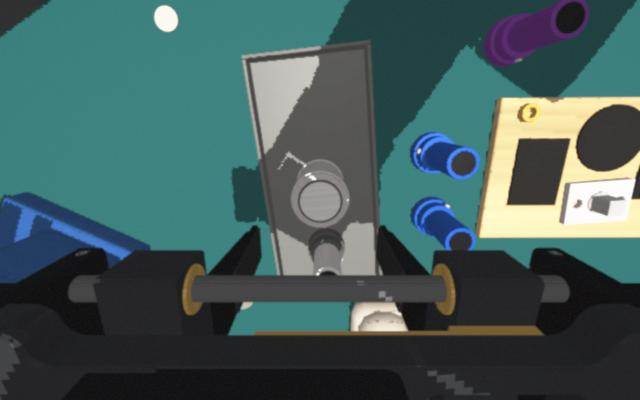

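The tin stands upright in the tray at (320,200), with the pylon at (326,255). Next the bottle.

```bash
python3 -m crank '[[12,402,-5,0,74],[12,402,-5,0,74],[12,402,-5,0,74],[12,402,-5,0,74],[12,402,-5,0,74],[12,402,-5,0,74],[12,402,-5,0,74],[12,402,-5,0,74],[12,402,-5,0,74],[12,402,-5,0,74]]';python3 -m crank '[[0,0,0,0,74],[0,0,0,0,74],[0,0,0,0,74],[0,0,0,0,74],[0,0,0,0,74]]'; python3 - <<'E'
from h import *
c=env.read_camera("wrist"); i=c["img"]; cv2.imwrite("pics/w7.png",i)
h=cv2.cvtColor(i,cv2.COLOR_BGR2HSV); m=cv2.inRange(h,(0,150,100),(6,255,255))|cv2.inRange(h,(174,150,100),(180,255,255))
ys,xs=np.nonzero(m); print(len(xs),xs.mean(),ys.mean(),xs.min(),xs.max(),ys.min(),ys.max())
print(ray(c,(xs.mean(),ys.mean()),90).round(1))
w=cv2.inRange(h,(0,0,110),(180,45,255)); w[:120]=0;w[250:]=0; w[:,:230]=0; w[:,400:]=0
n,l,st,ce=cv2.connectedComponentsWithStats(w)
for k in range(1,n):
    if st[k][4]>150:
        r=cv2.minAreaRect(np.argwhere(l==k)[:,::-1].astype(np.float32)); print(st[k],r)
go(573,75,57,174.7)
E
```

```text
t: 13.57
eef_pos: [571.2, 79.6, 191.3]
tcp_rot: [3.141, -0.003, 3.051]
ft_force: [-0.1, -0.5, -0.6]
opening: 0.774
grip_force: 0.0
t: 13.98
eef_pos: [572.0, 75.0, 192.5]
tcp_rot: [-3.142, -0.001, 3.047]
ft_force: [0.1, 0.0, -0.6]
opening: 0.779
grip_force: 0.0
333 318.03003003003005 204.16816816816817 308 328 195 214
[571.3  74.3  90. ]
[ 295  168   47   54 1991] ((318.0, 194.5), (53.0, 46.0), 90.0)
[ 230  190   57   56 2187] ((256.68621826171875, 217.23451232910156), (50.90688705444336, 57.79965591430664), 85.2363510131836)
row [-9.000e-01 -0.000e+00  1.357e+02 -1.000e-01] at [572.1  75.1 192.7] yaw 174.6 j6 -1.46 t 14.03
```

View pics/w7.png

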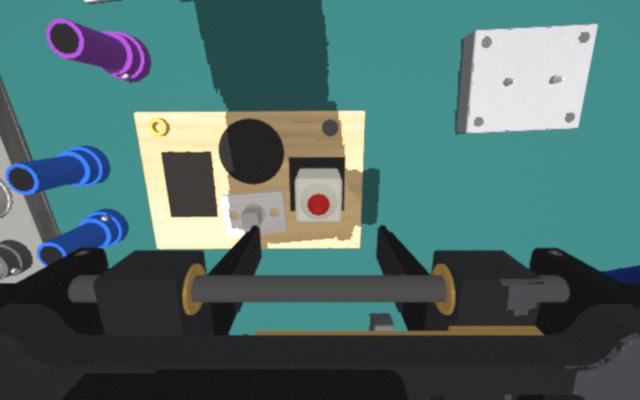

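The bottle sits centred under the gripper with its nozzle at (318,204), and it is square to the jaws. Plate at (256,214).

```bash
python3 -m crank '[[0,0,40,0,74],[0,0,80,0,74],[0,0,115,0,74],[0,0,135,0,74],[0,0,135,0,74],[0,0,135,0,74]]'; python3 -m crank '[[0,0,0,0,38],[0,0,0,0,38],[0,0,0,0,38],[0,0,0,0,38],[0,0,0,0,38],[0,0,0,0,38],[0,0,0,0,38]]';  python3 -m crank '[[0,0,-20,0,38],[0,0,-60,0,38],[0,0,-100,0,38],[0,0,-135,0,38],[0,0,-135,0,38],[0,0,-135,0,38]]'; python3 - <<'E'
from h import *
go(461,-325,195,174.7)
E
```

```text
t: 14.53
eef_pos: [572.0, 75.7, 57.6]
tcp_rot: [-3.141, -0.002, 3.048]
ft_force: [0.9, -0.1, 0.2]
opening: 0.777
grip_force: 0.0
t: 15.12
eef_pos: [572.4, 76.2, 58.8]
tcp_rot: [3.142, 0.001, 3.049]
ft_force: [-1.4, -2.3, 7.1]
opening: 0.482
grip_force: 30.0
t: 15.62
eef_pos: [572.5, 76.4, 194.7]
tcp_rot: [3.141, 0.004, 3.049]
ft_force: [0.0, -0.3, -2.6]
opening: 0.483
grip_force: 30.0
row [ 7.400e+01 -4.099e+02 -3.000e-01  0.000e+00] at [572.5  76.4 194.7] yaw 174.7 j6 -1.46 t 15.62
```

```bash
python3 -m crank '[[74,-410,0,0,38],[74,-410,0,0,38],[74,-410,0,0,38],[74,-410,0,0,38],[74,-410,0,0,38],[74,-410,0,0,38],[74,-410,0,0,38],[74,-410,0,0,38],[74,-410,0,0,38],[74,-410,0,0,38]]';python3 -m crank '[[0,0,0,0,38],[0,0,0,0,38],[0,0,0,0,38],[0,0,0,0,38]]'; python3 - <<'E'
from h import *
go(461,-325,58,174.7)
E
```

```text
t: 16.45
eef_pos: [459.0, -326.5, 191.1]
tcp_rot: [3.14, -0.002, 3.049]
ft_force: [0.8, -0.6, -1.8]
opening: 0.48
grip_force: 30.0
t: 16.78
eef_pos: [460.6, -323.9, 192.0]
tcp_rot: [3.14, -0.001, 3.05]
ft_force: [-0.1, 0.9, -2.2]
opening: 0.483
grip_force: 30.0
row [-5.00e-01 -1.00e+00  1.34e+02  1.00e-01] at [ 460.6 -323.9  192. ] yaw 174.8 j6 -2.21 t 16.78
```

```bash
python3 -m crank '[[0,0,40,0,38],[0,0,80,0,38],[0,0,115,0,38],[0,0,134,0,38],[0,0,140,0,38],[0,0,143.5,0,38],[0,0,143.5,0,38],[0,0,143.5,0,38]]'; python3 -m crank '[[0,0,0,0,62],[0,0,0,0,62],[0,0,0,0,62],[0,0,0,0,62],[0,0,0,0,62],[0,0,-40,0,62],[0,0,-80,0,62],[0,0,-120,0,62],[0,0,-138,0,62],[0,0,-138,0,62]]'; python3 - <<'E'
from h import *
go(596,-7,160,176.5)
for n in("wrist","scene"):
    c=env.read_camera(n); cv2.imwrite(f"pics/{n}8.png",c["img"])
E
```

```text
t: 17.45
eef_pos: [461.3, -325.1, 50.6]
tcp_rot: [-3.141, 0.001, 3.05]
ft_force: [0.1, -1.0, -1.5]
opening: 0.483
grip_force: 30.0
t: 18.28
eef_pos: [461.7, -326.2, 192.0]
tcp_rot: [-3.137, 0.006, 3.049]
ft_force: [0.5, -0.5, -0.5]
opening: 0.655
grip_force: 0.0
row [-104.3  330.2   32.    -1.8] at [ 461.7 -326.2  192. ] yaw 174.7 j6 -2.21 t 18.28
```

View pics/scene8.png

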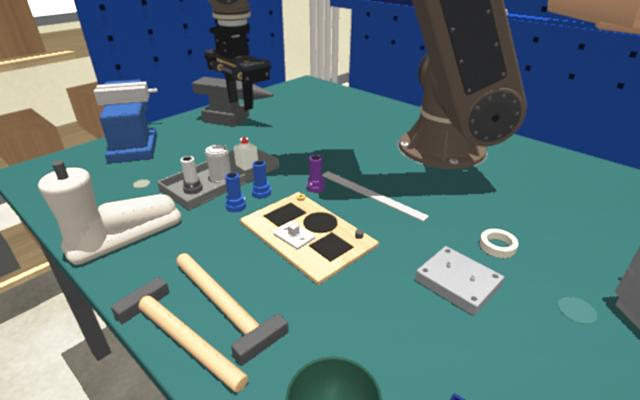

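All three stand upright in the tray, at (190,175), (217,163) and (245,155) in the scene view. The plate is untouched at (294,234). Next I'll go over the plate with the jaws turned along its x and measure it.

```bash
python3 -m crank '[[-104,330,0,88.7,60],[-104,330,0,88.7,60],[-104,330,0,88.7,60],[-104,330,0,88.7,60],[-104,330,0,88.7,60],[-104,330,0,88.7,60],[-104,330,0,88.7,60],[-104,330,0,88.7,60],[-104,330,0,88.7,60],[-104,330,0,88.7,60]]'; python3 - <<'E'
from h import *
go(596,-7,190,86)
E
```

```text
t: 19.22
eef_pos: [595.5, -1.0, 185.3]
tcp_rot: [-3.14, -0.002, 1.881]
ft_force: [-0.4, 0.5, 0.2]
opening: 0.631
grip_force: 0.0
row [-5.8 -1.3 -4.7 21.8] at [595.5  -1.  185.3] yaw 107.8 j6 -0.42 t 19.22
```

```bash
python3 -m crank '[[-1,0,0,22,45],[-1,0,0,22,45],[-1,0,0,22,45],[-1,0,0,22,45],[-1,0,0,22,45],[-1,0,0,22,45]]'; cat > plate.py <<'E'
from h import *
def plate(c,ztop,lo=130):
    i=c["img"]; h=cv2.cvtColor(i,cv2.COLOR_BGR2HSV)
    w=cv2.inRange(h,(0,0,lo),(180,40,255)); w[245:]=0
    n,l,st,ce=cv2.connectedComponentsWithStats(w)
    for k in range(1,n):
        if st[k][4]>600:
            m=(l==k).astype(np.uint8); cs,_=cv2.findContours(m,cv2.RETR_EXTERNAL,cv2.CHAIN_APPROX_NONE)
            P=np.array([ray(c,q[0],ztop)[:2] for q in max(cs,key=len)]).astype(np.float32)
            (a,b),(s1,s2),t=cv2.minAreaRect(P); print(st[k],"centre",round(a,1),round(b,1),"size",round(s1,1),round(s2,1),"ang",round(t,1))
E
python3 - <<'E'
from plate import *
c=env.read_camera("wrist"); cv2.imwrite("pics/w9.png",c["img"])
plate(c,20); go(596,-7,31,86)
E
```

```text
t: 19.72
eef_pos: [594.6, -7.2, 186.4]
tcp_rot: [-3.14, -0.0, 1.503]
ft_force: [0.3, 0.6, -0.3]
opening: 0.473
grip_force: 0.0
[  73   50   61  195 1714] centre 359.2 43.4 size 17.9 211.2 ang 0.5
[ 602   76   38  169 2958] centre 926.7 -12.6 size 42.0 193.6 ang 13.0
[ 298  151   47   65 2511] centre 597.5 -4.0 size 72.2 49.3 ang 89.4
row [3.000e-01 1.300e+00 1.557e+02 1.000e-01] at [594.6  -7.2 186.7] yaw 86.1 j6 -0.05 t 19.77
```

```bash
python3 - <<'E'
from plate import *
# scene/side cross-check of boss and plate by threshold
for n in("side",):
    c=env.read_camera(n); i=c["img"]; cv2.imwrite("pics/side9.png",i)
    h=cv2.cvtColor(i,cv2.COLOR_BGR2HSV)
    w=cv2.inRange(h,(0,0,150),(180,40,255)); m=np.zeros_like(w); m[195:245,335:395]=w[195:245,335:395]
    k,l,st,ce=cv2.connectedComponentsWithStats(m)
    print(st[1:])
E
```

```text
[[379 200   1   1   1]
 [351 211  29  28 452]
 [383 210   1   1   1]]
```

```bash
python3 - <<'E'
from plate import *
i=cv2.imread("pics/w9.png"); c=env.read_camera("wrist")
h=cv2.cvtColor(i,cv2.COLOR_BGR2HSV); w=cv2.inRange(h,(0,0,130),(180,40,255))
r=255-w[151:216,298:345]; n,l,st,ce=cv2.connectedComponentsWithStats(r)
for k in range(1,n):
    if st[k][4]>8: print(st[k],ray(c,ce[k]+[298,151],20)[:2].round(1))
b=cv2.inRange(h,(0,0,215),(180,40,255))[151:216,298:345]
# left/right edge fits, rows
for side in (0,-1):
    pts=[]
    for y in range(155,212):
        x=np.nonzero(w[y,290:350])[0]
        pts.append(ray(c,(290+x[side],y),20)[:2])
    vx,vy,_,_=cv2.fitLine(np.array(pts,np.float32),cv2.DIST_HUBER,0,.01,.01).ravel(); print("edge ang",np.degrees(np.arctan2(vy,vx)).round(2))
g=cv2.cvtColor(i,cv2.COLOR_BGR2GRAY)
for y in range(148,220,3): print(y,' '.join('%3d'%v for v in g[y,294:350:2]))
E
```

```text
[ 0  0 35  3 56] [588.9  33. ]
[45  0  2 36 42] [623.4  14.2]
[18  7 10 10 75] [598.2  20.2]
[  0   9   5  56 150] [571.2 -15. ]
[15 25 18  8 84] [597.6   1.7]
[15 35  3  6 10] [588.6  -8.9]
[21 41  6  3  9] [596.7 -14.9]
[21 49  9  8 58] [597.6 -27.2]
[15 63 32  2 45] [606.2 -41.3]
edge ang 89.28
edge ang 88.94
148 237 236 236 238 241 242 241 241 239 238 238 240 241 241 241 242 237 231 229 231 233 234 235 234 197 207 240 239
151 228 225 186 173 176 205 238 235 230 182 135 135 137 136 138 137 135 133 133 133 134 135 137 138 140 137 138 135
154 129 129 147 147 149 153 151 151 151 153 154 153 155 152 149 152 152 153 149 151 149 150 149 146 150 136 134 131
157 129 127 148 152 151 157 153 155 151 153 153 152 153 145 143 152 150 153 150 152 149 149 149 147 149 139 134 132
160 129 129 145 155 151 156 154 151 151 153 154 144 135 134 135 137 144 154 150 151 149 148 149 148 149 139 134 133
163 127 128 142 154 151 156 154 154 152 151 152 138 133 135 136 135 137 154 149 151 148 148 148 146 148 137 133 132
166 128 127 139 155 151 154 154 152 152 152 153 145 131 133 134 134 146 155 150 150 151 14
[... 1297 characters left out ...]
 132
202 126 125 124 132 152 148 152 151 150 150 149 150 143 134 135 134 135 143 151 147 150 149 147 148 143 147 137 133
205 126 125 125 130 149 148 152 151 149 151 147 149 140 133 135 134 131 136 150 148 149 149 147 148 143 145 135 132
208 126 125 124 128 149 148 150 152 148 150 149 151 147 135 130 131 135 145 149 149 149 149 147 147 143 143 137 134
211 125 124 125 128 145 149 149 152 146 150 148 150 149 149 151 147 149 150 151 149 148 147 148 147 144 146 136 132
214 126 122 124 127 143 149 150 151 145 148 148 149 148 148 148 146 146 143 144 144 144 144 142 141 138 136 136 133
217 127 124 124 126 130 132 131 133 131 131 135 135 133 134 135 133 132 130 133 135 138 138 139 137 135 135 135 134
```

```bash
python3 -c "
from h import *
go(597.6,-4,41.5,89.2)"
```

```text
row [  3.4   2.6 145.6  -3.2] at [594.8  -7.2 187.1] yaw 86.0 j6 -0.05 t 19.87
```

```bash
python3 -m crank '[[3.4,2.6,0,-3.2,40],[3.4,2.6,0,-3.2,40],[3.4,2.6,0,-3.2,40],[3.4,2.6,0,-3.2,40],[3.4,2.6,0,-3.2,40]]'; python3 - <<'E'
from h import *
c=env.read_camera("wrist"); cv2.imwrite("pics/w10.png",c["img"])
h=cv2.cvtColor(c["img"],cv2.COLOR_BGR2HSV); w=cv2.inRange(h,(0,0,139),(180,40,255))
x,y=297,140
r=255-w[140:230,290:350]; n,l,st,ce=cv2.connectedComponentsWithStats(r)
for k in range(1,n):
    if 30<st[k][4]<160: print(st[k],ray(c,ce[k]+[290,140],20)[:2].round(1))
go(597.6,-4,41.5,89.2)
E
```

```text
t: 20.28
eef_pos: [597.6, -4.0, 187.4]
tcp_rot: [3.142, -0.0, 1.554]
ft_force: [0.0, 0.8, -0.1]
opening: 0.418
grip_force: 0.0
[25 21 10 10 71] [598.   20.4]
[25 63 10  9 70] [597.3 -27.7]
row [-0.000e+00 -0.000e+00  1.459e+02 -1.000e-01] at [597.6  -4.  187.4] yaw 89.1 j6 -0.1 t 20.33
```

```bash
python3 -m crank '[[0,0,40,0,40],[0,0,80,0,40],[0,0,120,0,40],[0,0,138,0,40],[0,0,145,0,40],[0,0,145,0,40],[0,0,145,0,40]]'; python3 -m crank '[[0,0,0,0,10],[0,0,0,0,10],[0,0,0,0,10],[0,0,0,0,10],[0,0,0,0,10],[0,0,0,0,10],[0,0,0,0,10]]'; python3 -m crank '[[0,0,-20,0,10],[0,0,-60,0,10],[0,0,-100,0,10],[0,0,-130,0,10],[0,0,-130,0,10],[0,0,-130,0,10]]'; python3 -c "
from h import *
go(480.5,297,172,87)"
```

```text
t: 20.92
eef_pos: [598.1, -4.0, 42.9]
tcp_rot: [3.141, -0.0, 1.555]
ft_force: [-0.2, 0.1, -0.5]
opening: 0.421
grip_force: 0.0
t: 21.5
eef_pos: [598.1, -3.9, 43.1]
tcp_rot: [3.14, 0.0, 1.555]
ft_force: [-0.6, 0.4, 6.2]
opening: 0.187
grip_force: 30.0
t: 22.0
eef_pos: [598.0, -3.9, 173.7]
tcp_rot: [3.139, 0.0, 1.555]
ft_force: [0.2, 0.7, -2.5]
opening: 0.185
grip_force: 30.0
row [ 299.  -122.3    1.7    2.1] at [598.   -3.9 173.7] yaw 89.1 j6 -0.1 t 22.0
```

```bash
python3 -m crank '[[299,-122,-25,2.1,10],[299,-122,-25,2.1,10],[299,-122,-25,2.1,10],[299,-122,-25,2.1,10],[299,-122,-25,2.1,10],[299,-122,-25,2.1,10],[299,-122,-25,2.1,10],[299,-122,-25,2.1,10],[299,-122,-25,2.1,10],[299,-122,-25,2.1,10]]'; python3 -m crank '[[0,0,0,0,10],[0,0,0,0,10],[0,0,0,0,10],[0,0,0,0,10],[0,0,0,0,10]]';  python3 - <<'E'
from h import *
c=env.read_camera("wrist"); i=c["img"]; cv2.imwrite("pics/w11.png",i)
go(480.5,297,70,87)
for p in [(482,322.8,38),(479.6,274,38),(480.7,300.3,25)]: print(proj(c,p).round(1))
cv2.imwrite("pics/w11c.png",cv2.resize(i[60:340,200:440],(514,600),interpolation=cv2.INTER_CUBIC))
E
```

```text
t: 22.83
eef_pos: [479.2, 298.1, 195.8]
tcp_rot: [-3.139, 0.001, 1.521]
ft_force: [0.7, -0.4, -1.3]
opening: 0.184
grip_force: 30.0
t: 23.25
eef_pos: [480.8, 296.3, 197.3]
tcp_rot: [-3.141, 0.0, 1.517]
ft_force: [-0.4, -0.6, -1.1]
opening: 0.187
grip_force: 30.0
row [ 6.000e-01 -3.000e-01  1.274e+02 -1.000e-01] at [480.8 296.4 197.4] yaw 86.9 j6 0.49 t 23.3
[319.  164.5]
[319.2 207.7]
[318.9 182.3]
```

View pics/w11c.png

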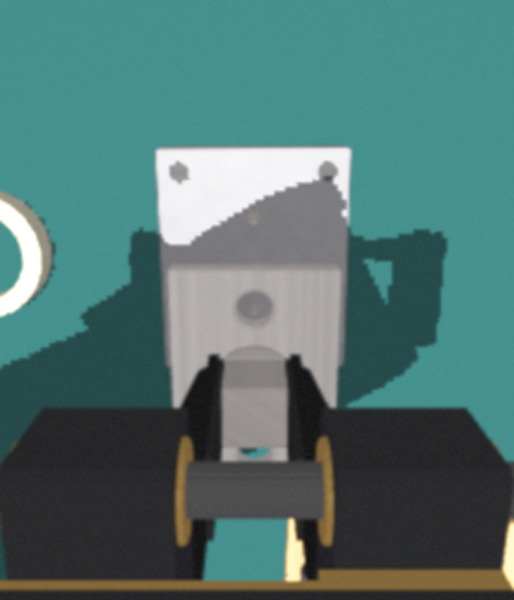

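The pin ahead of the plate is at crop (253,217), i.e. pixel (318,161). The near hole is at crop (254,305). The plate and jig edges look parallel.

```bash
python3 - <<'E'
from h import *
c=env.read_camera("wrist"); p=env.state()["eef_pos"]; z=p[2]-31.1
f=lambda x,y:(200+(x+.5)/2.1417-.5,60+(y+.5)/2.1429-.5)
print("pin",ray(c,f(253.5,217),36).round(1)); print("hole top",ray(c,f(254,305),z+8).round(1), "tcp",p.round(1))
print("plate edge L/R",ray(c,f(167,266),z+8).round(1),ray(c,f(342,266),z+8).round(1))
print("jig back",ray(c,f(157,148),25).round(1),ray(c,f(350,148),25).round(1))
E
```

```text
pin [481.1 326.5  36. ]
hole top [481.3 321.5 174.3] tcp [480.7 296.6 197.4]
plate edge L/R [457.  334.5 174.3] [507.2 331.8 174.3]
jig back [434.1 362.5  25. ] [531.8 357.3  25. ]
```

```bash
python3 -m crank '[[3.5,0.4,40,0,10],[3.5,0.4,80,0,10],[3.5,0.4,110,0,10],[3.5,0.4,120,0,10],[3.5,0.4,120,0,10],[3.5,0.4,120,0,10],[3.5,0.4,120,0,10]]';  python3 - <<'E'
from h import *
c=env.read_camera("wrist"); i=c["img"]; cv2.imwrite("pics/w12.png",i)
p=env.state()["eef_pos"]; print(p.round(1)); z=p[2]-31.1
print(proj(c,(481.5,324.3,z+8)).round(1),proj(c,(481.5,324.3,38)).round(1),proj(c,(481.5,324.3,25)).round(1),c["pose"][:3,3].round(0))
g=cv2.cvtColor(i,cv2.COLOR_BGR2GRAY)
for y in range(188,220): print(y,' '.join('%3d'%v for v in g[y,304:334]))
E
```

```text
t: 23.93
eef_pos: [482.0, 300.9, 79.2]
tcp_rot: [3.139, -0.001, 1.518]
ft_force: [0.5, -0.0, -1.1]
opening: 0.188
grip_force: 30.0
[482.  300.9  79.4]
[316.8 204.8] [316.9 197. ] [317.  192.2] [485. 378. 230.]
188 173 174 175 175 172 171 172 171 171 173 175 175 174 172 169 167 169 167 168 169 171 172 171 170 171 171 173 173 172 169
189 173 173 174 174 174 170 171 171 172 173 173 174 173 172 169 167 169 169 166 167 172 172 171 170 171 170 172 173 173 172
190 173 172 176 175 173 170 169 172 172 172 174 174 173 172 170 167 167 168 168 169 170 170 170 170 170 172 172 173 174 170
191 171 173 175 174 172 170 171 170 172 174 174 174 175 172 168 170 167 168 168 169 170 172 170 170 171 172 171 173 173 170
192 172 171 173 175 172 171 169 170 172 173 173 174 172 171 168 169 167 167 167 168 171 172 171 169 170 171 172 173 174 173
193 174 173 175 174 173 170 170 172 172 171 174 174 173 171 168 167 168 167 167 169 169 170 170 169 169 171 172 173 173 170
194 172 172 174 175 172 172 170 171 171 172 172 172 170 167 166 164 164 164 165 168 169 170 171 169 169 171 173 173 172 171
195 172 173 173 174 17
[... 2377 characters left out ...]
 170 170 170 168 167 164 163 166 166 168 168 169 168 169 169 171 173 174 173 170
215 172 171 172 172 172 170 168 170 171 171 172 172 170 170 167 166 166 167 167 168 169 170 168 169 169 170 174 173 173 169
216 171 172 172 172 172 169 169 168 171 171 171 173 171 171 168 167 167 167 167 168 169 169 169 169 168 172 173 173 171 169
217 173 173 172 173 172 169 169 169 170 171 172 172 171 170 169 166 166 166 168 168 169 170 169 171 168 170 173 173 172 170
218 173 172 172 173 172 170 170 168 169 171 172 173 171 171 167 167 167 167 168 169 171 169 168 167 170 172 172 174 173 170
219 172 172 172 173 171 169 170 168 169 170 172 172 171 170 167 167 168 165 168 170 169 170 169 168 169 171 171 174 172 171
```

```bash
python3 - <<'E'
from h import *
c=env.read_camera("wrist"); p=env.state()["eef_pos"]; z=p[2]-31.1
print(p.round(1),"hole",ray(c,(318.5,203.6),z+8).round(1),"tip",ray(c,(316.2,197),38).round(1),ray(c,(316.2,198.5),38).round(1))
i=c["img"]; g=cv2.cvtColor(i,cv2.COLOR_BGR2GRAY).astype(float)
s=env.read_camera("side"); j=s["img"]; cv2.imwrite("pics/side12.png",j)
E
```

```text
[481.8 300.8  79.3] hole [482.6 325.   56.2] tip [481.  324.3  38. ] [480.9 323.2  38. ]
```

```bash
python3 -m crank '[[-0.9,-1.5,0,0,10],[-0.9,-1.5,4,0,10],[-0.9,-1.5,8,0,10],[-0.9,-1.5,10,0,10],[-0.9,-1.5,12,0,10],[-0.9,-1.5,13,0,10],[-0.9,-1.5,14,0,10],[-0.9,-1.5,14,0,10]]'; python3 -m crank '[[0,0,1,0,10],[0,0,2,0,10],[0,0,3,0,10],[0,0,3,0,10]]'
```

```text
t: 24.75
eef_pos: [479.5, 299.6, 63.2]
tcp_rot: [-3.141, 0.0, 1.518]
ft_force: [-0.1, 0.7, -1.0]
opening: 0.186
grip_force: 30.0
t: 25.08
eef_pos: [479.5, 299.7, 60.3]
tcp_rot: [-3.142, -0.0, 1.518]
ft_force: [-0.2, 0.5, -1.3]
opening: 0.189
grip_force: 30.0
```

No contact force with the underside at about 29 mm, so both pins are in the holes. Lowering fully.

```bash
python3 -m crank '[[0,0,1,0,10],[0,0,2,0,10],[0,0,3,0,10],[0,0,4,0,10],[0,0,4.5,0,10],[0,0,4.5,0,10]]'; python3 -m crank '[[0,0,0,0,35],[0,0,0,0,35],[0,0,0,0,35],[0,0,0,0,35],[0,0,0,0,35]]'
```

```text
t: 25.58
eef_pos: [479.5, 299.7, 56.0]
tcp_rot: [-3.142, -0.0, 1.518]
ft_force: [-0.9, -0.7, 2.2]
opening: 0.188
grip_force: 30.0
t: 26.0
eef_pos: [479.6, 299.7, 55.9]
tcp_rot: [3.142, -0.0, 1.518]
ft_force: [0.8, 0.2, -0.4]
opening: 0.366
grip_force: 0.0
```

```bash
python3 -m crank '[[0,0,0,0,35],[0,0,0,0,35],[0,0,-20,0,40],[0,0,-60,0,50],[0,0,-100,0,60],[0,0,-137,0,60],[0,0,-137,0,60],[0,0,-137,0,60],[0,0,-137,0,60]]'; python3 - <<'E'
from h import *
c=env.read_camera("wrist"); i=c["img"]; cv2.imwrite("pics/w13.png",i)
print(env.state()["eef_pos"].round(1))
g=cv2.cvtColor(i,cv2.COLOR_BGR2GRAY)
for p in [(479.6,299.7,47),(480.8,323.7,33),(478.4,275.7,33)]: print(proj(c,p).round(1))
for y in range(130,236,3): print(y,' '.join('%3d'%v for v in g[y,276:364:3]))
go(461,-325,200,174.7)
E
```

```text
t: 26.75
eef_pos: [479.2, 299.5, 192.5]
tcp_rot: [-3.141, 0.0, 1.518]
ft_force: [0.1, 0.6, -0.5]
opening: 0.631
grip_force: 0.0
[479.  299.4 191.8]
[319.7 191.4]
[319.6 166.6]
[319.7 208.9]
130 126 124 124 126 125 127 126 125 126 127 126 127 126 126 127 126 127 127 128 127 128 127 127 126 124 125 126 125 124 127
133 228 227 230 231 231 233 233 233 233 234 234 234 235 235 235 237 236 236 237 238 236 238 238 239 239 238 239 240 240 240
136 246 247 248 248 248 248 248 247 247 247 248 249 248 249 248 248 247 246 247 247 247 247 247 246 246 246 246 246 245 246
139 246 246 222 175 243 248 247 248 247 247 249 249 248 249 248 247 247 246 246 247 247 247 247 247 246 234 152 211 245 246
142 246 239 156 155 172 248 246 247 247 246 247 248 247 247 247 247 247 246 247 247 246 247 248 247 245 136 115 151 238 245
145 243 243 157 156 158 247 246 246 247 246 246 247 247 246 247 247 247 247 247 246 246 191 170 135 133  92  74 145 241 244
148 243 244 237 209 244 246 245 246 246 247 247 248 247 246 246 247 246 245 238 166 133 131 131 131 129 130 119 168 242 241
151 243 244 246 246 246 246 245 245 245 24
[... 2934 characters left out ...]
223  68 121 122  96  79 108 119 122 122 123 124 124 122 122 122 124 125 125 126 124 126 126 127 125 117  79  79 121 125  80
226  69 120 120  71  71  82 122 125 124 124 124 124 123 122 124 124 124 125 125 123 125 127 125 124 101  69  70 114 123  75
229  66 118 122  99  80 108 122 124 123 124 124 124 125 123 124 122 124 126 125 125 124 125 126 125 123  88  93 122 124  75
232  66 116 124 124 124 124 124 125 123 124 123 124 190 123 122 122 123 123 123 123 124 124 125 124 124 123 122 123 123  72
235  64  82  88  89  87  87  88  89  87  82  82  82  81  83  83  83  82  82  82  84  82  81  84  82  85  83  81  78  78  67
row [-624.5   14.9   -8.2  -87.7] at [479.  299.4 191.8] yaw 87.0 j6 0.49 t 26.8
```

The grey map of the jig shows both holes over their pins, at rows 167 and 208 where predicted, and the plate square on the jig, so it is home. Now measuring the empty pads from both fixed cameras.

```bash
python3 - <<'E'
from h import *
for n,f,win in (("side","side12",(185,280,300,400)),("scene","scene8",(190,280,235,385))):
    c=env.read_camera(n); i=cv2.imread(f"pics/{f}.png"); g=i.max(2); m=np.zeros(g.shape,np.uint8)
    a,b,x,y=win; m[a:b,x:y]=(g[a:b,x:y]<75)*255
    k,l,st,ce=cv2.connectedComponentsWithStats(m)
    for j in range(1,k):
        if st[j][4]>150:
            P=np.array([ray(c,q[::-1],15)[:2] for q in np.argwhere(l==j)]).astype(np.float32)
            r=cv2.minAreaRect(P); print(n,st[j],"mean",P.mean(0).round(1),"rect",np.round(r[0],1),np.round(r[1],1),round(r[2],1))
E
```

```text
side [331 194  30  20 488] mean [571.7  72.6] rect [572.   73.1] [62.5 60.2] 84.8
side [317 216  32  24 600] mean [527.6   2.2] rect [528.    3.3] [70.  68.1] 77.9
side [336 240  39  23 716] mean [558.7 -74.8] rect [558.8 -74.3] [54.4 75.1] 84.9
scene [319 190  46   9 330] mean [416.3 -38.5] rect [412.5 -35.6] [ 35.1 105.4] 43.0
scene [265 204  40  22 437] mean [560.7 -73.2] rect [559.7 -73.9] [49.1 73.2] 84.8
scene [304 213  32  19 482] mean [529.2   3.7] rect [528.4   2.2] [64.7 66.6] 43.0
scene [310 234  42  27 584] mean [573.4  74.2] rect [572.3  73.6] [59.3 59.8] 84.4
```

```bash
python3 -m crank '[[-312,8,-8,-68,62],[-312,8,-8,-68,62],[-312,8,-8,-68,62],[-312,8,-8,-68,62],[-312,8,-8,-68,62],[-312,8,-8,-68,62],[-312,8,-8,-68,62],[-312,8,-8,-68,62],[-312,8,-8,-68,62],[-312,8,-8,-68,62],[-312,8,-8,-68,62]]' ; python3 -m crank '[[-312,8,-8,-68,62],[-312,8,-8,-68,62],[-312,8,-8,-68,62],[-312,8,-8,-68,62],[-312,8,-8,-68,62],[-312,8,-8,-68,62],[-312,8,-8,-68,62],[-312,8,-8,-68,62],[-312,8,-8,-68,62],[-312,8,-8,-68,62]]'; python3 -c "
from h import *
go(461.3,-325.1,195,174.7)"
```

```text
t: 27.73
eef_pos: [470.8, -15.2, 200.0]
tcp_rot: [-3.141, -0.001, 2.661]
ft_force: [0.5, 0.0, -0.2]
opening: 0.652
grip_force: 0.0
row [-134.8 -279.2    5.   -22.2] at [470.8 -15.2 200. ] yaw 152.5 j6 -1.26 t 27.73invalid input at $: expected 1 to 10 rows
```

```bash
python3 -m crank '[[-135,-279,5,-22,62],[-135,-279,5,-22,62],[-135,-279,5,-22,62],[-135,-279,5,-22,62],[-135,-279,5,-22,62],[-135,-279,5,-22,62],[-135,-279,5,-22,62],[-135,-279,5,-22,62],[-135,-279,5,-22,62],[-135,-279,5,-22,62]]'; python3 -m crank '[[0,0,0,0,62],[0,0,0,0,62],[0,0,0,0,62],[0,0,0,0,62],[0,0,0,0,62]]';python3 - <<'E'
from h import *
c=env.read_camera("wrist"); i=c["img"]; h=cv2.cvtColor(i,cv2.COLOR_BGR2HSV); m=cv2.inRange(h,(0,150,100),(6,255,255))|cv2.inRange(h,(174,150,100),(180,255,255))
ys,xs=np.nonzero(m[:250]); print(len(xs),xs.mean(),ys.mean(),ray(c,(xs.mean(),ys.mean()),80).round(1))
go(461.3,-325.1,50,174.7)
E
```

```text
t: 28.57
eef_pos: [460.3, -323.4, 194.3]
tcp_rot: [3.14, -0.002, 3.039]
ft_force: [0.4, 0.3, -0.1]
opening: 0.657
grip_force: 0.0
t: 28.98
eef_pos: [461.3, -321.4, 196.1]
tcp_rot: [-3.142, 0.0, 3.043]
ft_force: [0.3, 0.1, -1.1]
opening: 0.652
grip_force: 0.0
297 314.5084175084175 199.73400673400673 [ 459.9 -325.5   80. ]
row [ -0.4  -3.5 146.1  -0.3] at [ 461.2 -321.6  196.1] yaw 174.4 j6 -2.2 t 29.03
```

```bash
python3 -m crank '[[0,-3.5,40,0,62],[0,-3.5,80,0,62],[0,-3.5,115,0,62],[0,-3.5,140,0,62],[0,-3.5,146,0,62],[0,-3.5,146,0,62],[0,-3.5,146,0,62]]'; python3 -m crank '[[0,0,0,0,38],[0,0,0,0,38],[0,0,0,0,38],[0,0,0,0,38],[0,0,0,0,38],[0,0,0,0,38]]';  python3 -m crank '[[0,0,-20,0,38],[0,0,-60,0,38],[0,0,-100,0,38],[0,0,-140,0,38],[0,0,-145,0,38],[0,0,-145,0,38]]'; python3 -c "
from h import *
go(572.5,73.6,195,174.7)"
```

```text
t: 29.62
eef_pos: [461.1, -325.8, 50.9]
tcp_rot: [-3.141, 0.001, 3.042]
ft_force: [0.1, 0.4, 0.5]
opening: 0.655
grip_force: 0.0
t: 30.12
eef_pos: [461.1, -325.8, 51.2]
tcp_rot: [-3.141, 0.002, 3.042]
ft_force: [0.1, 1.3, 7.5]
opening: 0.483
grip_force: 30.0
t: 30.62
eef_pos: [461.2, -326.1, 197.8]
tcp_rot: [-3.138, 0.004, 3.042]
ft_force: [0.2, 0.2, -1.9]
opening: 0.48
grip_force: 30.0
row [-7.110e+01  4.087e+02  2.800e+00 -4.000e-01] at [ 461.2 -326.1  197.8] yaw 174.3 j6 -2.2 t 30.62
```

```bash
python3 -m crank '[[-71,409,2,0,38],[-71,409,2,0,38],[-71,409,2,0,38],[-71,409,2,0,38],[-71,409,2,0,38],[-71,409,2,0,38],[-71,409,2,0,38],[-71,409,2,0,38],[-71,409,2,0,38],[-71,409,2,0,38]]'; python3 -m crank '[[0,0,0,0,38],[0,0,0,0,38],[0,0,0,0,38],[0,0,0,0,38],[0,0,0,0,38]]';python3 -c "
from h import *
go(572.5,73.6,62,174.7)"
```

```text
t: 31.45
eef_pos: [571.3, 76.6, 191.1]
tcp_rot: [-3.141, -0.003, 3.042]
ft_force: [0.9, -0.5, -1.6]
opening: 0.483
grip_force: 30.0
t: 31.87
eef_pos: [571.6, 73.2, 192.5]
tcp_rot: [-3.142, -0.001, 3.041]
ft_force: [0.0, -0.1, -2.3]
opening: 0.481
grip_force: 30.0
row [ -0.9   0.5 130.5  -0.5] at [571.6  73.2 192.5] yaw 174.2 j6 -1.46 t 31.87
```

```bash
python3 -m crank '[[0,0,40,0,38],[0,0,80,0,38],[0,0,112,0,38],[0,0,123,0,38],[0,0,128,0,38],[0,0,130.5,0,38],[0,0,130.5,0,38],[0,0,130.5,0,38]]'; python3 -m crank '[[0,0,0,0,62],[0,0,0,0,62],[0,0,0,0,62],[0,0,0,0,62],[0,0,0,0,62],[0,0,-40,0,62],[0,0,-80,0,62],[0,0,-120,0,72],[0,0,-138,0,74],[0,0,-138,0,74]]';python3 -c "
from h import *
go(547.1,-325.2,195,174.7)"
```

```text
t: 32.53
eef_pos: [572.7, 74.2, 64.0]
tcp_rot: [3.141, 0.003, 3.042]
ft_force: [0.7, -0.4, -2.2]
opening: 0.484
grip_force: 30.0
t: 33.37
eef_pos: [573.3, 74.5, 205.1]
tcp_rot: [3.141, 0.007, 3.042]
ft_force: [0.7, -0.0, 0.6]
opening: 0.767
grip_force: 0.0
row [-1.350e+01 -4.003e+02  1.010e+01 -4.000e-01] at [573.3  74.5 205.1] yaw 174.3 j6 -1.46 t 33.37
```

```bash
python3 - <<'E'
from h import *
c=env.read_camera("wrist"); i=c["img"]; h=cv2.cvtColor(i,cv2.COLOR_BGR2HSV); m=cv2.inRange(h,(0,150,100),(6,255,255))|cv2.inRange(h,(174,150,100),(180,255,255))
ys,xs=np.nonzero(m[:250]); print(len(xs),xs.mean(),ys.mean(),ray(c,(xs.mean(),ys.mean()),90).round(1))
E
python3 -m crank '[[-13.5,-400,8,-0.4,74],[-13.5,-400,8,-0.4,74],[-13.5,-400,8,-0.4,74],[-13.5,-400,8,-0.4,74],[-13.5,-400,8,-0.4,74],[-13.5,-400,8,-0.4,74],[-13.5,-400,8,-0.4,74],[-13.5,-400,8,-0.4,74],[-13.5,-400,8,-0.4,74],[-13.5,-400,8,-0.4,74]]'; python3 -m crank '[[0,0,0,0,74],[0,0,0,0,74],[0,0,0,0,74],[0,0,0,0,74],[0,0,0,0,74]]';python3 -c "
from h import *
go(547.1,-325.2,51,174.7)"
```

```text
306 318.01960784313724 198.23529411764707 [571.4  73.9  90. ]
t: 34.25
eef_pos: [544.4, -328.5, 190.3]
tcp_rot: [3.141, -0.002, 3.047]
ft_force: [0.9, 0.4, 0.3]
opening: 0.778
grip_force: 0.0
t: 34.67
eef_pos: [545.9, -323.7, 192.2]
tcp_rot: [3.141, -0.0, 3.051]
ft_force: [-0.2, 0.4, -0.2]
opening: 0.775
grip_force: 0.0
row [-1.400e+00 -1.400e+00  1.412e+02  1.000e-01] at [ 545.9 -323.7  192.2] yaw 174.8 j6 -2.12 t 34.67
```

Bottle stands at about (571,74). Next the tin.

```bash
python3 -m crank '[[-1.4,-1.4,40,0,74],[-1.4,-1.4,80,0,74],[-1.4,-1.4,115,0,74],[-1.4,-1.4,136,0,74],[-1.4,-1.4,141,0,74],[-1.4,-1.4,141,0,74],[-1.4,-1.4,141,0,74]]'; python3 -m crank '[[0,0,0,0,45],[0,0,0,0,45],[0,0,0,0,45],[0,0,0,0,45],[0,0,0,0,45],[0,0,0,0,45]]';  python3 -m crank '[[0,0,-20,0,45],[0,0,-60,0,45],[0,0,-100,0,45],[0,0,-140,0,45],[0,0,-145,0,45],[0,0,-145,0,45]]'; python3 -c "
from h import *
go(528.4,3,195,174.7)"
```

```text
t: 35.25
eef_pos: [547.6, -326.4, 52.6]
tcp_rot: [-3.141, 0.001, 3.05]
ft_force: [-0.5, 0.6, -0.1]
opening: 0.774
grip_force: 0.0
t: 35.75
eef_pos: [547.2, -326.5, 52.5]
tcp_rot: [-3.141, 0.001, 3.049]
ft_force: [-0.4, 3.3, 7.1]
opening: 0.567
grip_force: 30.0
t: 36.25
eef_pos: [547.5, -327.0, 199.3]
tcp_rot: [-3.139, 0.004, 3.049]
ft_force: [0.5, -0.1, -2.1]
opening: 0.56
grip_force: 30.0
row [ 49.5 326.8   4.3   0. ] at [ 547.5 -327.   199.3] yaw 174.7 j6 -2.12 t 36.25
```

```bash
python3 -m crank '[[49.5,327,4,0,45],[49.5,327,4,0,45],[49.5,327,4,0,45],[49.5,327,4,0,45],[49.5,327,4,0,45],[49.5,327,4,0,45],[49.5,327,4,0,45],[49.5,327,4,0,45],[49.5,327,4,0,45],[49.5,327,4,0,45]]'; python3 -m crank '[[0,0,0,0,45],[0,0,0,0,45],[0,0,0,0,45],[0,0,0,0,45],[0,0,0,0,45]]';python3 -c "
from h import *
go(528.4,3,63,174.7)"
```

```text
t: 37.08
eef_pos: [526.9, 5.5, 190.9]
tcp_rot: [3.142, -0.003, 3.053]
ft_force: [0.6, -0.0, -2.0]
opening: 0.564
grip_force: 30.0
t: 37.5
eef_pos: [527.8, 2.8, 192.3]
tcp_rot: [3.142, -0.0, 3.048]
ft_force: [-0.9, -0.3, -2.4]
opening: 0.566
grip_force: 30.0
row [-6.000e-01  3.000e-01  1.293e+02 -1.000e-01] at [527.8   2.8 192.3] yaw 174.6 j6 -1.6 t 37.5
```

```bash
python3 -m crank '[[0,0,40,0,45],[0,0,80,0,45],[0,0,112,0,45],[0,0,123,0,45],[0,0,128,0,45],[0,0,130,0,45],[0,0,130.5,0,45],[0,0,130.5,0,45]]'; python3 -m crank '[[0,0,0,0,74],[0,0,0,0,74],[0,0,0,0,74],[0,0,0,0,74],[0,0,0,0,74],[0,0,-40,0,74],[0,0,-80,0,74],[0,0,-120,0,72],[0,0,-134,0,60],[0,0,-134,0,60]]';python3 -c "
from h import *
go(631.5,-325.2,195,174.7)"
```

```text
t: 38.17
eef_pos: [526.7, 3.3, 63.1]
tcp_rot: [-3.142, -0.002, 3.049]
ft_force: [-9.4, 0.0, 12.9]
opening: 0.566
grip_force: 30.0
t: 39.0
eef_pos: [529.1, 3.5, 199.7]
tcp_rot: [-3.141, 0.007, 3.049]
ft_force: [0.6, -0.2, 0.3]
opening: 0.675
grip_force: 0.0
row [-132.2 -317.9    4.7    0. ] at [529.1   3.5 199.7] yaw 174.7 j6 -1.6 t 39.0
```

```bash
python3 -m crank '[[-132,-318,3,0,60],[-132,-318,3,0,60],[-132,-318,3,0,60],[-132,-318,3,0,60],[-132,-318,3,0,60],[-132,-318,3,0,60],[-132,-318,3,0,60],[-132,-318,3,0,60],[-132,-318,3,0,60],[-132,-318,3,0,60]]'; python3 -m crank '[[0,0,0,0,60],[0,0,0,0,60],[0,0,0,0,60],[0,0,0,0,60],[0,0,0,0,60]]';python3 - <<'E'
from h import *
go(631.5,-325.2,56,174.7)
c=env.read_camera("wrist"); g=c["img"].max(2); m=np.zeros(g.shape,np.uint8); m[170:250,280:360]=(g[170:250,280:360]<45)*255
k,l,st,ce=cv2.connectedComponentsWithStats(m)
for j in range(1,k):
    if st[j][4]>60: print(st[j],ray(c,ce[j],88).round(1))
E
```

```text
t: 39.83
eef_pos: [629.5, -328.0, 190.4]
tcp_rot: [3.141, -0.002, 3.046]
ft_force: [0.8, 0.2, -0.0]
opening: 0.631
grip_force: 0.0
t: 40.25
eef_pos: [630.0, -324.1, 193.3]
tcp_rot: [-3.142, 0.0, 3.05]
ft_force: [-0.6, 0.5, -0.0]
opening: 0.632
grip_force: 0.0
row [-1.600e+00 -9.000e-01  1.373e+02  1.000e-01] at [ 630.  -324.1  193.3] yaw 174.8 j6 -2.05 t 40.25
[307 193  22  21 352] [ 629.2 -325.3   88. ]
```

```bash
python3 -m crank '[[-1,-1,40,0,60],[-1,-1,80,0,60],[-1,-1,115,0,60],[-1,-1,132,0,60],[-1,-1,138,0,60],[-1,-1,138,0,60],[-1,-1,138,0,60]]'; python3 -m crank '[[0,0,0,0,20],[0,0,0,0,20],[0,0,0,0,20],[0,0,0,0,20],[0,0,0,0,20],[0,0,0,0,20],[0,0,0,0,20]]';  python3 -m crank '[[0,0,-20,0,20],[0,0,-60,0,20],[0,0,-100,0,20],[0,0,-140,0,20],[0,0,-142,0,20],[0,0,-142,0,20]]'; python3 -c "
from h import *
go(559.5,-74,195,174.7)"
```

```text
t: 40.88
eef_pos: [631.3, -326.4, 56.1]
tcp_rot: [-3.141, 0.001, 3.049]
ft_force: [0.5, -1.3, 0.7]
opening: 0.635
grip_force: 0.0
t: 41.47
eef_pos: [630.9, -326.2, 55.3]
tcp_rot: [3.142, 0.0, 3.049]
ft_force: [-1.7, 1.8, 4.1]
opening: 0.311
grip_force: 30.0
t: 41.97
eef_pos: [631.3, -326.7, 199.2]
tcp_rot: [-3.14, 0.004, 3.049]
ft_force: [-0.5, -0.4, -3.7]
opening: 0.313
grip_force: 30.0
row [ 94.8 245.    4.2   0. ] at [ 631.3 -326.7  199.2] yaw 174.7 j6 -2.05 t 41.97
```

```bash
python3 -m crank '[[95,245,4,0,20],[95,245,4,0,20],[95,245,4,0,20],[95,245,4,0,20],[95,245,4,0,20],[95,245,4,0,20],[95,245,4,0,20],[95,245,4,0,20],[95,245,4,0,20],[95,245,4,0,20]]'; python3 -m crank '[[0,0,0,0,20],[0,0,0,0,20],[0,0,0,0,20],[0,0,0,0,20],[0,0,0,0,20]]';python3 -c "
from h import *
go(559.5,-74,66.3,174.7)"
```

```text
t: 42.8
eef_pos: [558.9, -74.4, 192.0]
tcp_rot: [-3.142, -0.001, 3.049]
ft_force: [-0.2, 0.0, -3.2]
opening: 0.313
grip_force: 30.0
t: 43.22
eef_pos: [558.8, -73.9, 192.8]
tcp_rot: [3.142, -0.0, 3.049]
ft_force: [0.6, -0.7, -1.9]
opening: 0.309
grip_force: 30.0
row [ -0.7  -0.  126.5  -0. ] at [558.8 -73.9 192.8] yaw 174.7 j6 -1.73 t 43.22
```

```bash
python3 -m crank '[[0,0,40,0,20],[0,0,80,0,20],[0,0,110,0,20],[0,0,120,0,20],[0,0,125,0,20],[0,0,126.5,0,20],[0,0,127,0,20],[0,0,127,0,20]]'; python3 -m crank '[[0,0,0,0,55],[0,0,0,0,55],[0,0,0,0,55],[0,0,0,0,55],[0,0,0,0,55],[0,0,-40,0,55],[0,0,-80,0,55],[0,0,-120,0,60],[0,0,-160,0,60],[0,0,-160,0,60]]'; python3 -m crank '[[150,120,0,0,60],[150,120,0,0,60],[150,120,0,0,60],[150,120,0,0,60],[150,120,0,0,60],[150,120,0,0,60],[150,120,0,0,60]]'; python3 - <<'E'
from h import *
print(env.state()["eef_pos"].round(0))
P=dict(pyl=(559.5,-74,99),tin=(528.4,3,95),noz=(572.5,73.6,94))
for n in ("side","scene"):
    c=env.read_camera(n); cv2.imwrite(f"pics/{n}14.png",c["img"]); i=c["img"]; g=i.max(2); h=cv2.cvtColor(i,cv2.COLOR_BGR2HSV)
    for k,p in P.items():
        u,v=proj(c,p).round().astype(int); b=10 if k!="tin" else 16; s=np.s_[v-b:v+b,u-b:u+b]
        if k=="pyl": m=g[s]<60
        elif k=="noz": m=(h[s][...,1]>150)&((h[s][...,0]<8)|(h[s][...,0]>172))
        else: m=(h[s][...,1]<40)&(g[s]>190)
        ys,xs=np.nonzero(m)
        print(n,k,(u,v),len(xs), ray(c,(xs.mean()+u-b,ys.mean()+v-b),p[2]).round(1) if len(xs) else None)
E
```

```text
t: 43.88
eef_pos: [559.6, -73.7, 67.4]
tcp_rot: [-3.141, 0.003, 3.049]
ft_force: [0.4, -0.2, -1.9]
opening: 0.311
grip_force: 30.0
t: 44.72
eef_pos: [561.0, -74.0, 233.3]
tcp_rot: [-3.14, 0.011, 3.049]
ft_force: [-0.1, -0.8, 0.1]
opening: 0.626
grip_force: 0.0
t: 45.3
eef_pos: [420.1, 60.4, 226.3]
tcp_rot: [3.141, 0.001, 3.051]
ft_force: [0.5, -0.5, 0.3]
opening: 0.632
grip_force: 0.0
[420.  60. 226.]
side pyl (np.int64(356), np.int64(223)) 61 [554.6 -75.1  99. ]
side tin (np.int64(332), np.int64(200)) 449 [533.5   9.9  95. ]
side noz (np.int64(346), np.int64(176)) 48 [573.3  67.8  94. ]
scene pyl (np.int64(283), np.int64(181)) 20 [558.2 -74.9  99. ]
scene tin (np.int64(320), np.int64(190)) 359 [5.199e+02 5.000e-01 9.500e+01]
scene noz (np.int64(331), np.int64(213)) 60 [580.7  78.8  94. ]
```

```bash
python3 -c "
from cell import env
print(env.job_done(), env.state()['t'])"
```

```text
the job is handed in; nothing more can be done
the job is handed in; nothing more can be done
```

I handed the job in at about 46 s of the 141 s allowed, with no verdict shown: by my last measurements the plate lies home on both pins, and the bottle, tin and pylon stand upright on their own pads, though that final check was from rough colour masks rather than a viewed picture.

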